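# Refit the inserts of a rinsed detergent drawer

### The arm

A 6-joint arm with a two-finger parallel gripper is mounted at the origin on a cart in front of the work surface, level with it; the furniture and walls round the work are solid. World frame = base frame: x ahead of the robot, y to its left, z up, the work surface at z = 0. Lengths are in m, angles in rad, forces in N, time in s.
With the tool pointing down it reaches from about 0.275 to 1 m from the base axis. Payload 8.4 kg.
Tool frame: the origin (TCP) lies on the centre line of the jaws, within the pads' length; the fingertips stand 17 mm ahead of it and the grasp point (between the pads) lies 2 mm behind it (bot.tcp_to_tips is the z of the fingertips in the tool frame, in m); z points along the fingers, y is the line along which they close (so a half turn about z gives the same grasp; the last joint's range is limited). The gripper opens to 85 mm and grips with 20 to 120 N. Pads are 22 mm wide; open, the fingers measure 114 mm over their backs; the gripper's body (76 mm by 85 mm) begins 54 mm behind the grasp point. The pads swing forward as they close: fully open they stand 13 mm farther back than shut.
Start: joints at [1.213, 0.353, 1.633, -0, 1.155, -0.002], TCP at [0.218, 0.586, 0.21] pointing down, gripper open.
Joint ranges: [-2.63, 2.63], [-0.92, 2.1], [0.06, 2.66], [-1.3, 4.44], [0, 2.69], [-3.02, 3.02]. Speed limits (rad/s): [2.22, 2.22, 2.79, 3.14, 3.14, 3.14].

### API

Orientations are given as a unit quaternion [x, y, z, w].
In Python, from workcell import bot, hand, kinematics, get_obs, vision, hand_in gives the robot as it stands. The module is installed in compiled form; this text tells all that it offers. Calls block until the motion is done:
- bot.reach(position, orientation): joint-space move of the TCP to a pose.
- bot.servo_line(position, ori=None, velocity=0.15): straight line of the TCP; ori=None keeps the orientation; velocity is the mean speed in m/s.
- bot.goto_joints(angles): joint-space move.
- hand.move_gripper(opening, strength=None): finger opening in m; strength is the grip in N (None keeps the last); returns when the fingers have stopped.
- bot.dwell(seconds).
- kinematics.solve_ik(position, orientation): joint angles nearest the present ones, or None.
- get_obs(): the state.
- vision.read_camera(name): name is "scene" or "top" or "wrist"; returns a dict with "frame" (420x560x3 uint8, red, green, blue), "intrinsics" (3x3 intrinsics, pixels), "dist" ([k1, k2, p1, p2, k3] as OpenCV has them; the pictures are not rectified), "view" (4x4, takes a point from world to camera coordinates). Camera axes: x right, y down, z forward; pixel columns grow to the right and rows downward; lengths in m; the calibration is good to about 2 mm. A picture is of the moment at which its call begins. There is no depth.
A pose or a line that the arm cannot do raises bot.IKError and nothing moves.
- hand_in(): hands the job in; it is judged then, once.
The state is a dict: "time_s": time; "joint_pos": joint angles; "joint_vel": joint speeds; "joint_efforts": joint torques, N m; "position": TCP position; "orientation": TCP orientation; "wrist_force": force on the tool from outside, world axes, zero at the start; "ft_torque": the same for the moment, N m; "gripper_width": finger opening in m; "grip_force": force on a finger pad.
Only numpy, scipy, OpenCV 4.12 (cv2) and the standard library are available. Lean on these libraries where they do the work, as an engineer would, in place of code of your own. Each camera call takes 0.05 s, during which the arm holds its last target. There are 200 camera calls.

### The job

The washing machine's detergent drawer has been rinsed and its four grey inserts are drying on the mat: put each back where it fits. In the softener compartment stand the siphon cap over the stem first, then lay the slotted cover on the two ledges above it; drop the gate between the guide ribs of the main-wash compartment and the small tub into the plain seat of the pre-wash compartment, all fully down and level. Leave the white measuring cup, the clothes peg and the mug where they are.

Things in the scene. Friction and masses are not known exactly. Their poses are not given: they have to be found in the camera images.
- siphon_cap: Loose grey insert, upright on the drying mat, origin centre of underside. A bell open below: mouth 36 mm outside, 30 mm inside, 26 mm deep; 28 mm wide at the top, 30 mm high, plus a round knob 14 mm across that reaches from 30 to 46 mm above the origin. 30 g.
- softener_cover: Loose grey insert, upright on the drying mat, origin centre of underside. Flat plate with dark slots, 84 (x) by 45 (y) by 5 mm. Tab on top over the origin, 12 (x) by 24 (y) mm, 5 to 29 mm above the origin. 35 g. Its x goes along the compartment's x, either way round.
- liquid_gate: Loose grey insert, upright on the drying mat, origin centre of underside. Upright gate 45 mm wide (y), with wings 22 mm deep (x) at both ends, body 52 mm high. Tab on top over the origin, 12 (x) by 24 (y) mm, 52 to 76 mm above the origin. 40 g. Its x goes along the compartment's x, either way round.
- prewash_tub: Loose grey insert, upright on the drying mat, origin centre of underside. Open tub 80 (x) by 42 (y) by 40 mm high with a cross web in the middle. Tab on top over the origin, 12 (x) by 24 (y) mm, 40 to 62 mm above the origin. 45 g. Its x goes along the compartment's x, either way round.
- softener_compartment: Fixed, outline and origin as main_compartment. Stem in the seat's centre, 9 mm thick, 24 mm high; a ledge 12 mm deep at each x end of the seat, its top 52 mm above the origin, 72 mm between them. Cap over the stem: its origin at z = 3 mm. Cover on the ledges: its origin at z = 52 mm, play 6 mm in x, 5 mm in y each way.
- main_compartment: Fixed. One of 3 white parallel compartments, each 60 x 141 mm, in the drawer; their order varies. Origin: underside, below the centre of the rear part (the seat, 96 x 55 mm inside). x away from the drawer's front panel, z up; floor 3, rim 60 mm over the origin. Two pairs of 49 mm high ribs, 34 mm apart in x, hold the gate (origin at z = 3 mm; play 6 mm in x, 5 mm in y).
- prewash_compartment: Fixed, outline and origin as main_compartment. Plain seat: no stem, ribs or ledges; a weir 40 mm high closes it in front. The tub stands on its floor: tub's origin at z = 3 mm, play 8 mm in x, 6 mm in y each way.
- measuring_cup: Bystander, loose on the mat: white open measuring cup with the mouth up, 50 mm in diameter, 36 mm high. Origin: centre of its underside. Not a drawer insert.
- clothes_peg: Bystander, loose on the mat: wooden clothes peg lying flat, 15 x 72 x 12 mm, long along its y. Origin: centre of its underside.
- mug: Bystander, loose on the sideboard behind the work: white mug with green dots, 78 x 114 x 93 mm with its handle. Origin: centre of its underside.
Things that resemble listed ones, but are neither listed nor needed, are in the scene too. Leave any pink look-alike of the prewash_tub alone.

How it is judged:
On the way, in this order (a step that is already met when the one before it is completed fails the run):
1. the siphon cap stands on the floor over the softener compartment's stem (horizontal distance between siphon_cap and softener_compartment below 0.012 m and x of siphon_cap in the frame of softener_compartment between -0.012 and 0.012 m and y of siphon_cap in the frame of softener_compartment between -0.012 and 0.012 m and z of siphon_cap in the frame of softener_compartment between -0.002 and 0.008 m and angle between siphon_cap's own z axis and vertical below 0.12 rad), for 0.2 s.
2. the cover lies on the ledges above the seated siphon cap (all of step 1 and x of softener_cover in the frame of softener_compartment between -0.011 and 0.011 m and y of softener_cover in the frame of softener_compartment between -0.01 and 0.01 m and z of softener_cover in the frame of softener_compartment between 0.048 and 0.057 m and angle between softener_cover's own z axis and vertical below 0.12 rad), for 0.2 s.
At the end, for the whole second after the job is handed in: In the seats, x / y off centre at most: siphon cap over the stem 12 mm (radial), cover on both ledges 11 / 10, gate on the floor between its ribs 11 / 10, tub on the pre-wash floor 13 / 11 mm; each within about 5 mm of its seated height, level within 0.12 rad, at rest (all of step 2 and x of liquid_gate in the frame of main_compartment between -0.011 and 0.011 m and y of liquid_gate in the frame of main_compartment between -0.01 and 0.01 m and z of liquid_gate in the frame of main_compartment between -0.002 and 0.008 m and angle between each of liquid_gate, prewash_tub's own z axis and vertical below 0.12 rad and x of prewash_tub in the frame of prewash_compartment between -0.013 and 0.013 m and y of prewash_tub in the frame of prewash_compartment between -0.011 and 0.011 m and z of prewash_tub in the frame of prewash_compartment between -0.002 and 0.008 m and linear speed of each of siphon_cap, softener_cover, liquid_gate, prewash_tub below 0.02 m/s and angular speed of each of siphon_cap, softener_cover, liquid_gate, prewash_tub below 0.2 rad/s); the robot touches nothing.
It fails at once if the measuring cup is pushed more than 30 mm from its place or tipped over (distance of measuring_cup from where it was at the start of the episode above 0.03 m or angle between measuring_cup's own z axis and vertical above 0.5 rad).
It fails at once if the clothes peg is pushed more than 30 mm from its place or tipped over (distance of clothes_peg from where it was at the start of the episode above 0.03 m or angle between clothes_peg's own z axis and vertical above 0.5 rad).
It fails at once if the mug is pushed more than 30 mm from its place or tipped over (distance of mug from where it was at the start of the episode above 0.03 m or angle between mug's own z axis and vertical above 0.5 rad).
It also fails if it takes over 96 s, if anything falls off the work surface, if the arm or the gripper's body presses on something with over 40 N, if the wrist force passes 120 N, or if a joint passes its speed limit or range.

## Working session

There is one attempt and no reset: what is moved stays moved. The work goes in short steps, each a Python script; the robot and the scene stay as the last script left them, time stands still between calls to the robot, and variables do not carry over. Pictures are saved under pics/ and viewed, at most 14 in all, crops included, and the job is handed in when it is done.

```bash
mkdir -p pics; python3 - <<'E'
from workcell import *
import cv2,pickle
d={}
for n in("scene","top","wrist"):
    r=vision.read_camera(n);d[n]=r
    cv2.imwrite(f"pics/{n}0.png",cv2.resize(r["frame"][...,::-1],(800,600),interpolation=cv2.INTER_CUBIC))
    print(n,r["intrinsics"].tolist(),list(r["dist"]),r["view"].round(4).tolist())
pickle.dump(d,open("c0.pkl","wb"))
print(get_obs())
E
```

```text
scene [[423.0789755956233, 0.0, 280.7393086239255], [0.0, 423.0789755956233, 212.51639553248864], [0.0, 0.0, 1.0]] [np.float64(0.03488462508326571), np.float64(0.0), np.float64(0.0), np.float64(0.0), np.float64(0.0)] [[0.4564, -0.8898, 0.004, -0.289], [-0.6251, -0.3238, -0.7102, 0.3951], [0.6333, 0.3216, -0.704, 0.8178], [0.0, 0.0, 0.0, 1.0]]
top [[445.00260634023255, 0.0, 279.4950267959217], [0.0, 445.00260634023255, 203.12007851716538], [0.0, 0.0, 1.0]] [np.float64(0.03621641267618383), np.float64(0.0), np.float64(0.0), np.float64(0.0), np.float64(0.0)] [[0.002, -1.0, -0.0008, -0.0239], [-0.9931, -0.0018, -0.117, 0.5995], [0.117, 0.0011, -0.9931, 1.3374], [0.0, 0.0, 0.0, 1.0]]
wrist [[305.65620893861296, 0.0, 280.764865409435], [0.0, 305.65620893861296, 207.98997227174078], [0.0, 0.0, 1.0]] [np.float64(-0.07022861101615101), np.float64(0.0), np.float64(0.0), np.float64(0.0), np.float64(0.0)] [[0.3492, 0.937, -0.0011, -0.623], [0.8901, -0.3314, 0.313, -0.039], [0.2929, -0.1103, -0.9498, 0.3801], [0.0, 0.0, 0.0, 1.0]]
{'time_s': 0.15, 'joint_pos': array([ 1.21261461e+00,  3.53472585e-01,  1.63395306e+00,  1.02370239e-05,
        1.15515753e+00, -2.38322509e-03]), 'joint_vel': array([ 7.29572441e-05, -1.81621650e-03, -2.93351190e-03,  1.79796749e-04,
        1.25087341e-03,  3.23884107e-04]), 'joint_efforts': array([ 1.32052191e-04, -6.05634141e+01, -3.42339063e+01, -1.61141884e-04,
        6.13376804e-03, -1.35735510e-05]), 'position': array([0.21757131, 0.5855196 , 0.20934881]), 'orientation': array([ 1.76964383e-01,  9.84217131e-01, -4.86391870e-04, -9.34092651e-05]), 'wrist_force': array([-0.02516615,  0.91513289, -0.60641847]), 'ft_torque': array([0.01630199, 0.00181273, 0.02999485]), 'grip_force': 0.0, 'gripper_width': 0.0854757231668623}
```

View pics/top0.png

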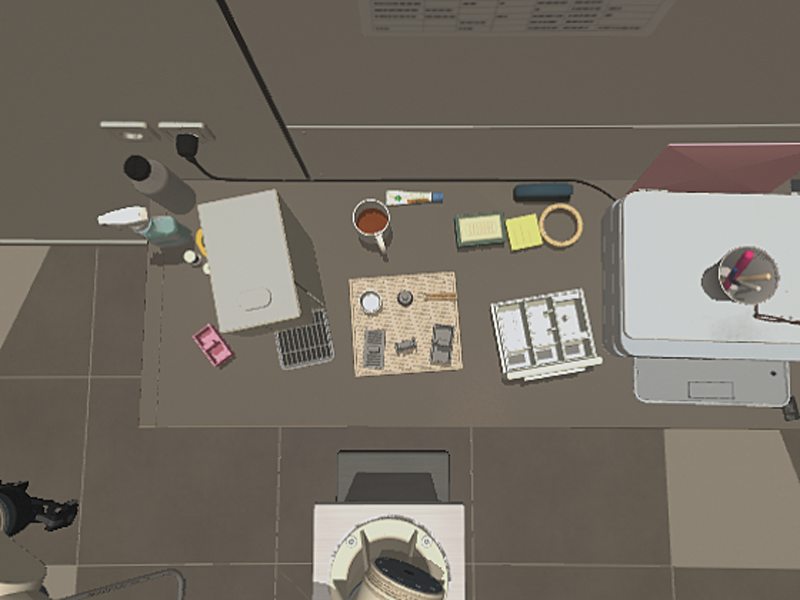

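View pics/scene0.png

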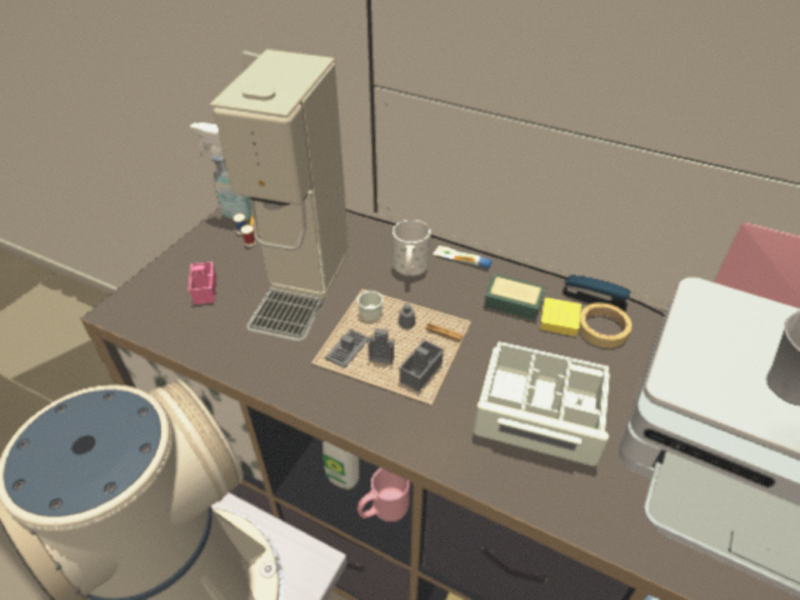

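Top view shows the mat with cup, cap, peg, cover, gate and tub (px x 350–460, y 270–375 of 800×600), the drawer at about (548,335), its front toward the robot, and the coffee machine left of the mat as an obstacle. The tub lookalike is pink, at far left. I'll retract, then swing over the mat and take wrist views there and over the drawer.

```bash
cat >h.py <<'E'
from workcell import *
import cv2,pickle,numpy as np
def q(psi): # tool down, tool x at angle psi (fingers close along psi-90deg)
    return np.array([np.cos(psi/2),np.sin(psi/2),0,0])
def R(psi):
    c,s=np.cos(psi),np.sin(psi); return np.array([[c,s,0],[s,-c,0],[0,0,-1.]])
def snap(name,save=None,big=(800,600)):
    r=vision.read_camera(name)
    if save:
        pickle.dump(r,open(f"pics/{save}.pkl","wb")); cv2.imwrite(f"pics/{save}.png",cv2.resize(r["frame"][...,::-1],big,interpolation=cv2.INTER_CUBIC))
    return r
S=560/800
def ray(r,p): # p in 800x600 pixels
    p=(np.array(p,float)+.5)*S-.5
    n=cv2.undistortPoints(p.reshape(1,1,2),r["intrinsics"],np.array(r["dist"],float))[0,0]
    V=r["view"];return -V[:3,:3].T@V[:3,3],V[:3,:3].T@np.array([*n,1])
def atz(r,p,z):
    c,d=ray(r,p);return c+d*(z-c[2])/d[2]
def tri(obs): # [(r,p),...] least squares
    A=np.zeros((3,3));b=np.zeros(3)
    for r,p in obs:
        c,d=ray(r,p);d/=np.linalg.norm(d);M=np.eye(3)-np.outer(d,d);A+=M;b+=M@c
    X=np.linalg.solve(A,b)
    return X,[np.linalg.norm(np.cross(X-ray(r,p)[0],ray(r,p)[1]/np.linalg.norm(ray(r,p)[1]))) for r,p in obs]
E
python3 - <<'E'
from h import *
d=pickle.load(open("c0.pkl","rb"));V=d["wrist"]["view"];c=-V[:3,:3].T@V[:3,3]
o=get_obs();Rt=R(2*np.arctan2(o['orientation'][1],o['orientation'][0]))
print("cam in tool",Rt.T@(c-o['position']),"axis",Rt.T@V[2,:3])
t=d["top"]
for n,p in dict(mat_tl=(349,278),mat_br=(463,370),drawer=(548,335),machtopBR=(300,320),tray=(280,370),printer=(605,345)).items(): print(n,atz(t,p,0.0).round(3))
psi=np.pi/2
def go(xy,z,psi):
    for k in (psi,psi-np.pi):
        try: bot.reach([*xy,z],q(k));return
        except bot.IKError as e: print('ik',e)
u=o['position'][:2]/np.linalg.norm(o['position'][:2])
bot.servo_line([*(u*0.38),0.40],velocity=.25)
go((0.42,-0.02),0.40,psi)
print(get_obs()['joint_pos'].round(2),get_obs()['time_s'])
snap("wrist","w0")
E
```

```text
cam in tool [ 0.08129421 -0.00115543 -0.1632242 ] axis [-0.31296552 -0.00135096  0.94976353]
mat_tl [0.631 0.089 0.   ]
mat_br [ 0.429 -0.162  0.   ]
drawer [ 0.506 -0.348  0.   ]
machtopBR [0.538 0.196 0.   ]
tray [0.429 0.237 0.   ]
printer [ 0.484 -0.472  0.   ]
[-0.05 -0.12  1.76  0.    1.5  -0.05] 3.2667
```

View pics/w0.png

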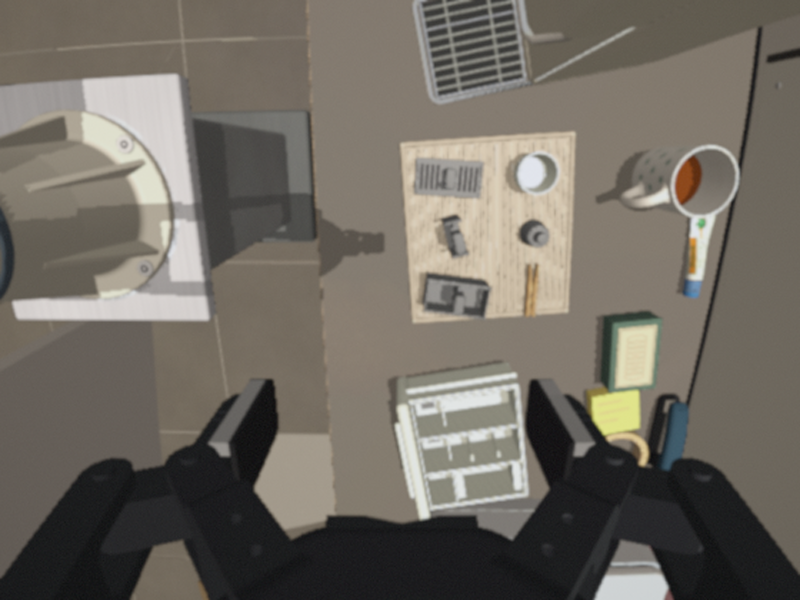

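Wrist view: mat at px (405–575, 135–320) with cover (448,178), gate (453,235), tub (456,295), cap (535,233), cup (537,172), peg (531,290); drawer below, tilted slightly. Closer pairs next.

```bash
python3 - <<'E'
from h import *
psi=np.pi/2
bot.reach([.58,.0,.22],q(psi)); snap("wrist","m1")
bot.servo_line([.47,.0,.22],velocity=.25); snap("wrist","m2")
bot.reach([.46,-.28,.24],q(psi)); snap("wrist","d1")
bot.servo_line([.56,-.28,.24],velocity=.25); snap("wrist","d2")
print(get_obs()['time_s'])
for a in 'md':
    x=np.vstack([cv2.imread(f"pics/{a}{i}.png")[:430] for i in (1,2)])
    pass
E
```

```text
6.7
```

View pics/m1.png

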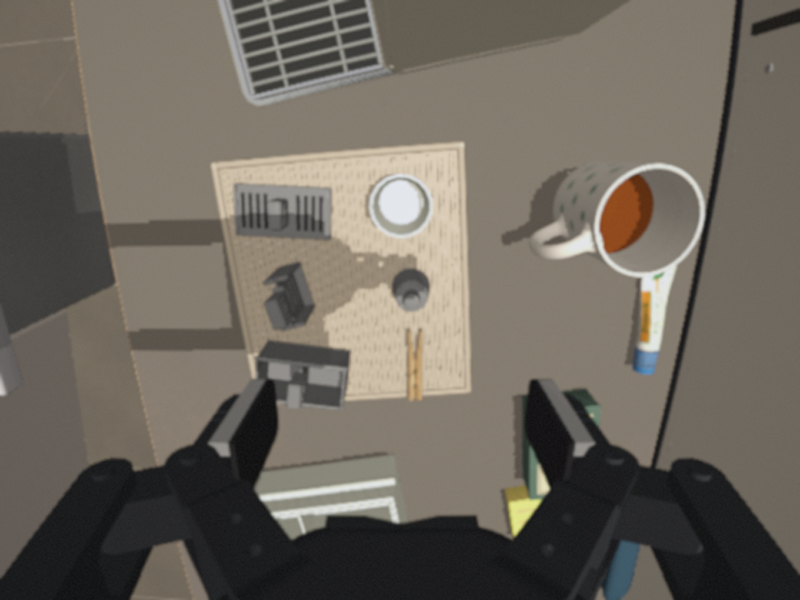

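View pics/m2.png

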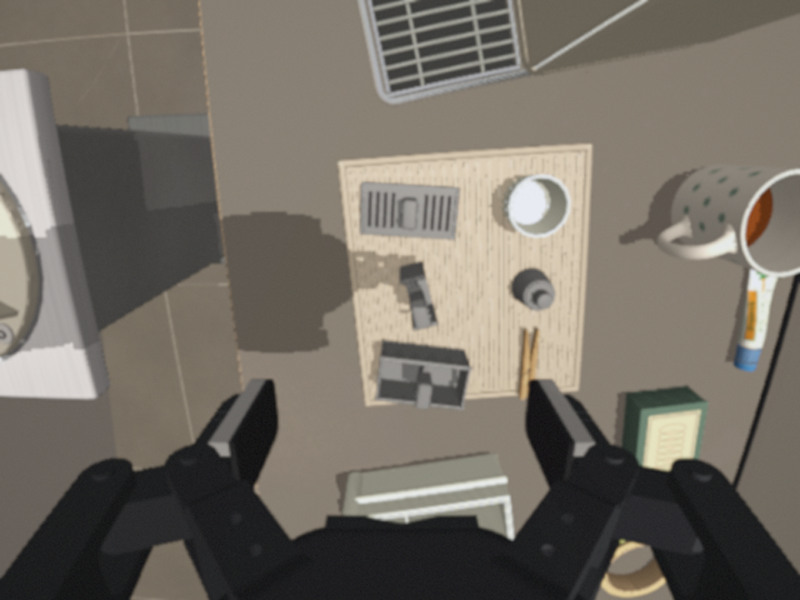

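View pics/d1.png

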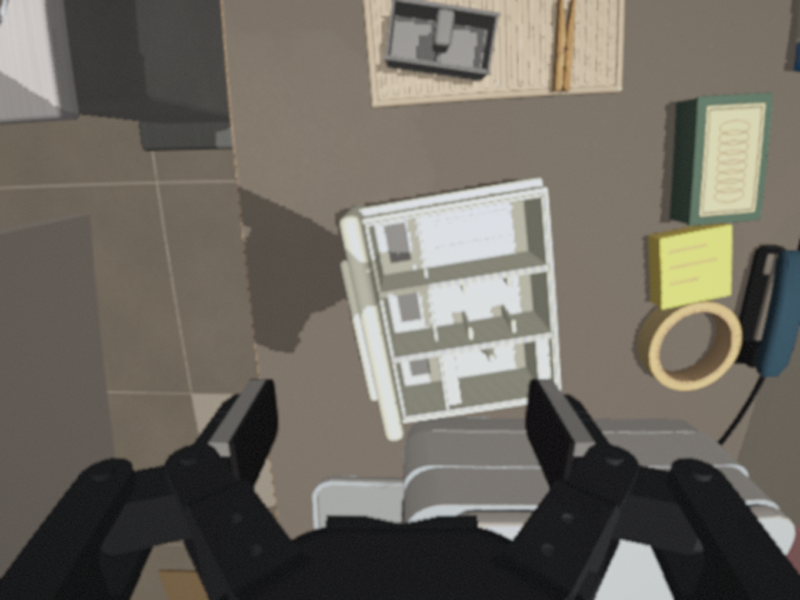

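View pics/d2.png

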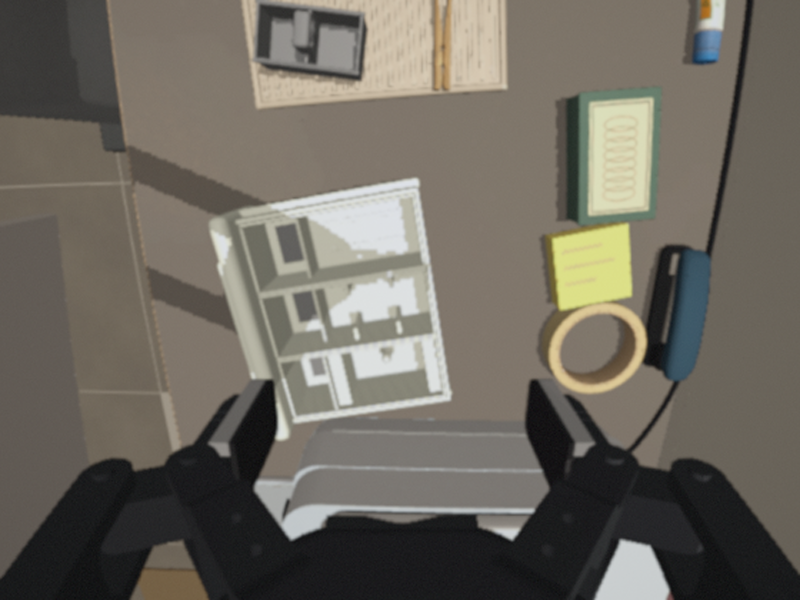

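Drawer order from top (+y) to bottom: plain prewash, ribbed main, stem+ledges softener. The coarse pixels need refining, so I make enlarged montages with pixel rulers.

```bash
python3 - <<'E'
from h import *
def crop(n,x0,y0,w,h,k):
    r=pickle.load(open(f"pics/{n}.pkl","rb"))["frame"][...,::-1]
    big=cv2.resize(r,(800*k,600*k),interpolation=cv2.INTER_CUBIC)[y0*k:(y0+h)*k,x0*k:(x0+w)*k].copy()
    big=cv2.convertScaleAbs(big,alpha=1.25 if n[0]=='m' else 1.0)
    for x in range(x0-x0%20+20,x0+w,20):
        L=10 if x%100 else 22
        cv2.line(big,((x-x0)*k,0),((x-x0)*k,L),(0,0,255),1)
        if x%100==0: cv2.putText(big,str(x),((x-x0)*k+2,22),0,.4,(0,0,255),1)
    for y in range(y0-y0%20+20,y0+h,20):
        L=10 if y%100 else 22
        cv2.line(big,(0,(y-y0)*k),(L,(y-y0)*k),(0,0,255),1)
        if y%100==0: cv2.putText(big,str(y),(2,(y-y0)*k-3),0,.4,(0,0,255),1)
    return big
cv2.imwrite("pics/dd.png",np.hstack([crop('d1',335,170,130*2-20,260,2)[:, :480],crop('d2',205,170,255,260,2)])[:, :990])
a=crop('d1',335,170,235,260,3);b=crop('d2',205,170,250,260,3)
cv2.imwrite("pics/dd1.png",a[:600*2][:780]); cv2.imwrite("pics/dd2.png",b)
print(a.shape,b.shape)
a=crop('m1',225,170,220,245,2);b=crop('m2',345,170,220,245,2)
a=cv2.resize(a,None,fx=.9,fy=.9);b=cv2.resize(b,None,fx=.9,fy=.9)
cv2.imwrite("pics/mm.png",np.hstack([a,b])); print(a.shape)
cv2.imwrite("pics/dd.png",cv2.resize(np.hstack([crop('d1',335,170,230,260,2),crop('d2',205,170,250,260,2)]),None,fx=.833,fy=.833))
E
```

```text
(780, 705, 3) (780, 750, 3)
(441, 396, 3)
```

View pics/dd.png

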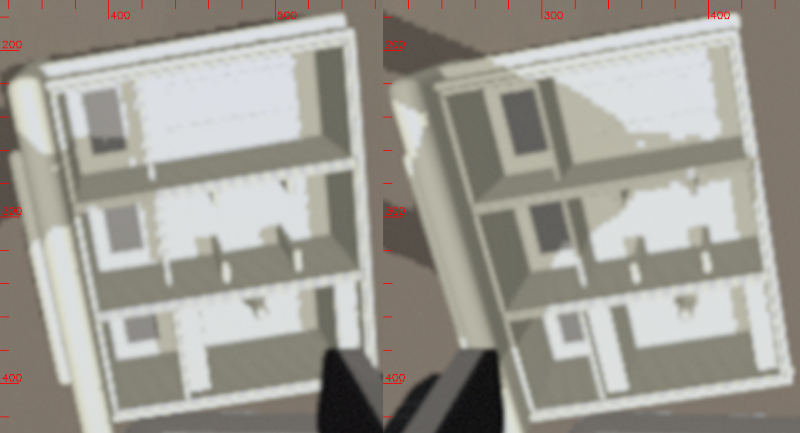

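View pics/mm.png

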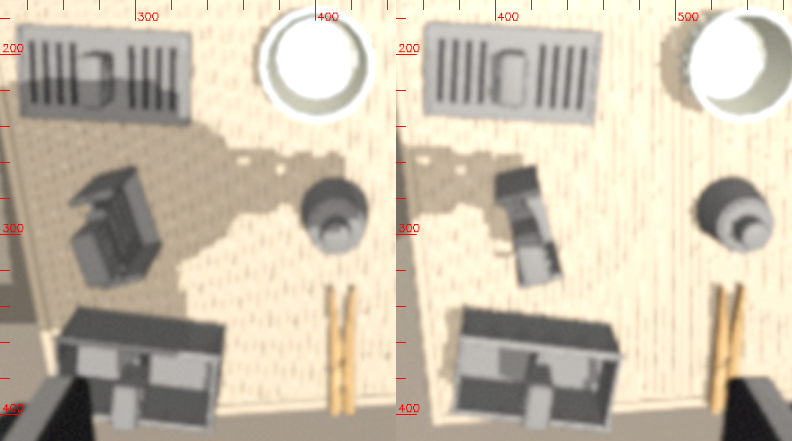

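```bash
cat > meas.py <<'E'
from h import *
L=lambda n:pickle.load(open(f"pics/{n}.pkl","rb"))
m1,m2,d1,d2=map(L,("m1","m2","d1","d2"))
D1=lambda x,y:(d1,(335+x/1.666,170+y/1.666)); D2=lambda x,y:(d2,(205+(x-383.2)/1.666,170+y/1.666))
M1=lambda x,y:(m1,(225+x/1.8,170+y/1.8)); M2=lambda x,y:(m2,(345+(x-396)/1.8,170+y/1.8))
c=pickle.load(open("c0.pkl","rb"))
E
python3 - <<'E'
from meas import *
def T(n,*o):
    X,e=tri(o);print(n,X.round(4),"res mm",(np.array(e)*1e3).round(1));return X
T("pm rear",D1(353,162),D2(752,154));T("ms rear",D1(361,271),D2(769,270))
T("pm front",D1(76,207),D2(474,208));T("ms front",D1(100,316),D2(508,314));T("s front",D1(116,415),D2(533,416))
T("p rear",D1(347,36),D2(734,30));T("p front",D1(58,85),D2(440,85));
print("s rear z.06",atz(*D2(788,378),.06).round(4))
print("stem");T("stem",D1(255,305),D2(686,303))
T("cap knob",M1(333,231),M2(749,230))
for n,a,b in (("TL",(22,24),(427,22)),("TR",(191,33),(602,32)),("BR",(189,124),(595,124)),("BL",(18,110),(423,113))):T("cover"+n,M1(*a),M2(*b))
T("covertab",M1(97,66),M2(510,78))
for n,a,b in (("TL",(62,338),(463,338)),("TR",(222,355),(618,352)),("BR",(212,430),(605,430))):T("tub"+n,M1(*a),M2(*b))
print("tubBL z.042",atz(*M2(455,410),.042))
T("tubtab",M1(124,407),M2(539,405))
T("printer top FL",(c["top"],(624,343)),(c["scene"],(640,395)))
T("cup",M1(317,62),M2(747,66))
for p in ((515,183),(537,262)): print("gate?",atz(*M2(*p),.054),atz(*M2(*p),.078))
E
```

```text
pm rear [ 0.5794 -0.2859  0.0543] res mm [2.2 2.2]
ms rear [ 0.5894 -0.3456  0.0553] res mm [0.7 0.7]
pm front [ 0.4419 -0.3091  0.0622] res mm [0. 0.]
ms front [ 0.4534 -0.3683  0.061 ] res mm [0.6 0.6]
s front [ 0.4618 -0.4289  0.0618] res mm [0.3 0.3]
p rear [ 0.5699 -0.2252  0.0569] res mm [1.4 1.4]
p front [ 0.4351 -0.2473  0.0719] res mm [0.5 0.5]
s rear z.06 [ 0.601  -0.4058  0.06  ]
stem
stem [ 0.5447 -0.3857  0.0109] res mm [1. 1.]
cap knob [ 0.5861 -0.0336  0.0435] res mm [0.1 0.1]
coverTL [ 0.4366  0.0568 -0.0013] res mm [0.2 0.2]
coverTR [0.5195 0.0525 0.0062] res mm [0. 0.]
coverBR [0.5172 0.0096 0.0103] res mm [0.3 0.3]
coverBL [0.4346 0.0161 0.0106] res mm [1.2 1.2]
covertab [0.4762 0.0353 0.0162] res mm [3.2 3.2]
tubTL [ 0.4531 -0.0913  0.0364] res mm [0.1 0.1]
tubTR [ 0.5309 -0.1036  0.029 ] res mm [0.4 0.4]
tubBR [ 0.525  -0.1432  0.037 ] res mm [0.4 0.4]
tubBL z.042 [ 0.44869965 -0.12840346  0.042     ]
tubtab [ 0.489  -0.1117  0.066 ] res mm [0.3 0.3]
printer top FL [ 0.4834 -0.4582  0.1569] res mm [0.1 0.1]
cup [0.5788 0.0417 0.0413] res mm [0.9 0.9]
gate? [ 0.47759211 -0.00842327  0.054     ] [ 0.47693571 -0.00206433  0.078     ]
gate? [ 0.48770102 -0.04513189  0.054     ] [ 0.48631154 -0.0361109   0.078     ]
```

Measurements agree: rim z ≈ 0.055–0.062, pitch 60 mm, yaw 9.5°; softener centre (0.546,-0.3835), main (0.536,-0.324), prewash (0.526,-0.265); cap knob (0.586,-0.034), top ≈ 44 mm. Cap first.

```bash
cat >> h.py <<'E'
YAW=0.166
SO,MA,PR=np.array([.5458,-.3835]),np.array([.5358,-.324]),np.array([.5259,-.2648])
def pick(xy,z,psi,op,zh=.20,force=30):
    hand.move_gripper(op,force)
    bot.reach([*xy,zh],q(psi)); bot.servo_line([*xy,z],velocity=.15)
    hand.move_gripper(0.0,force); o=get_obs(); print("grip",o['gripper_width'],o['grip_force'],o['position'].round(4))
    bot.servo_line([*xy,zh],velocity=.2); print("lifted",get_obs()['gripper_width'],get_obs()['time_s'])
def lower(xy,z,psi,zh=.20):
    bot.reach([*xy,zh],q(psi)); f0=get_obs()['wrist_force'][2]
    bot.servo_line([*xy,z+.03],velocity=.2);bot.servo_line([*xy,z],velocity=.05)
    o=get_obs();print("down",o['position'].round(4),"dF",o['wrist_force'][2]-f0)
def release(xy,op,zh=.20):
    hand.move_gripper(op); bot.servo_line([*xy,zh],velocity=.2); print("t",get_obs()['time_s'])
E
python3 - <<'E'
from h import *
p=np.pi/2+YAW
bot.servo_line([.56,-.2,.26],velocity=.3)
pick((.5861,-.0336),.050,p,.045)
lower(SO,.053,p); release(SO,.028)
bot.reach([.50,0.03,.17],q(np.pi/2)); r=snap("wrist","g1")
bot.servo_line([.44,0.03,.17],velocity=.2); r=snap("wrist","g2")
v=[]
for n in("g1","g2"):
    im=cv2.imread(f"pics/{n}.png");v.append(im[190:500,200:600])
cv2.imwrite("pics/gg.png",np.hstack(v))
E
```

```text
grip -0.00020653644351161196 0.0 [ 0.5861 -0.0336  0.0501]
lifted -0.0002606561038155552 10.9
down [ 0.5459 -0.3836  0.053 ] dF -0.4882338525286504
t 14.975
```

View pics/gg.png

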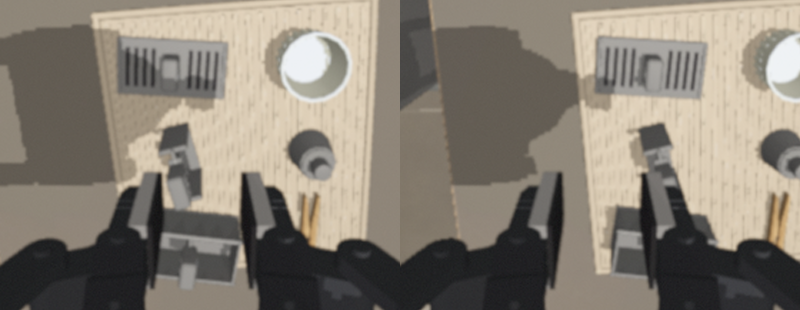

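The grasp missed: the cap still stands on the mat, knob at g1 px (518,360), g2 px about (990−... ) (591,353). Check its position against the earlier measurement.

```bash
python3 - <<'E'
from meas import *
g1,g2=L("g1"),L("g2")
def T(n,*o):
    X,e=tri(o);print(n,X.round(4),"res mm",(np.array(e)*1e3).round(1));return X
a=(g1,(518,358)); b=(g2,(592,354))
T("g",a,b);T("m1g1",M1(333,231),a);T("m2g1",M2(749,230),a);T("all",M1(333,231),M2(749,230),a,b)
for X in ([.5861,-.0336,.046],[.5861,-.0336,.0],[.598,-.02,.046]):
    for r in (m1,m2,g1,g2):
        V=r["view"];rv=cv2.Rodrigues(V[:3,:3])[0]
        print((cv2.projectPoints(np.array([X]),rv,V[:3,3],r["intrinsics"],np.array(r["dist"],float))[0].ravel()/S).round(0),end=' ')
    print()
print(bot.tcp_to_tips)
for n in ("m1","g1"):
    r=L(n);V=r["view"];print((-V[:3,:3].T@V[:3,3]).round(4))
for n,s in (("m1",1),("m2",1),("g1",1)):
    im=cv2.imread(f"pics/{n}.png")
sub=[cv2.resize(cv2.imread(f"pics/{n}.png")[y-45:y+45,x-40:x+40],None,fx=3,fy=3,interpolation=cv2.INTER_CUBIC) for n,x,y in(("m1",410,295),("m2",535,295),("g1",515,350))]
cv2.imwrite("pics/cap.png",np.hstack(sub))
E
```

```text
g [ 0.5911 -0.0426  0.0227] res mm [1.3 1.3]
m1g1 [ 0.5859 -0.0345  0.0414] res mm [0.4 0.4]
m2g1 [ 0.5848 -0.0327  0.046 ] res mm [0.4 0.4]
all [ 0.5869 -0.0364  0.0353] res mm [0.7 1.9 1.4 2.2]
[410. 299.] [542. 298.] [520. 359.] [600. 358.] 
[409. 283.] [527. 283.] [506. 334.] [577. 334.] 
[425. 283.] [558. 283.] [538. 342.] [618. 341.] 
0.017
[0.5784 0.0796 0.3844]
[0.499  0.1088 0.3333]
```

View pics/cap.png

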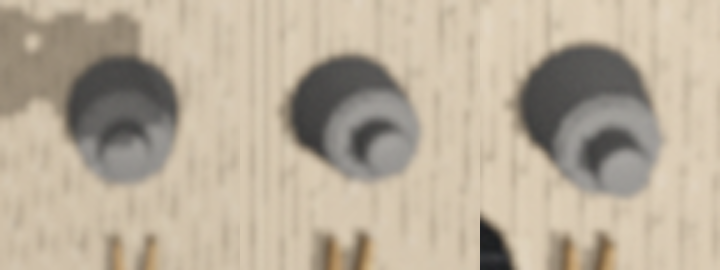

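```bash
python3 - <<'E'
from meas import *
g1=L("g1")
def T(n,*o):
    X,e=tri(o);print(n,X.round(4),"res mm",(np.array(e)*1e3).round(1));return X
a,b,cc=(m1,(411.7,302.3)),(m2,(544,301.7)),(g1,(523,362.3))
T("m1m2",a,b);T("m1g1",a,cc);T("m2g1",b,cc)
t,s=(c["top"],(405,297)),(c["scene"],(407,311))
T("top+scene",t,s);print(atz(*t,.046),atz(*s,.046),atz(*a,.046),atz(*cc,.046))
r=snap("wrist","now");o=get_obs();print(o['position'],o['orientation'],o['gripper_width'],o['time_s'])
V=r["view"];rv=cv2.Rodrigues(V[:3,:3])[0]
for z in (-.017,0,.02):
    P=o['position']+np.array([[0,0,z],[.014,0,z],[-.014,0,z]]);print(z,(cv2.projectPoints(P,rv,V[:3,3],r["intrinsics"],np.array(r["dist"],float))[0].reshape(-1,2)/S).round(0).tolist())
E
```

```text
m1m2 [ 0.5874 -0.0356  0.0477] res mm [0.1 0.1]
m1g1 [ 0.5874 -0.0348  0.0489] res mm [0.2 0.2]
m2g1 [ 0.589  -0.0371  0.0438] res mm [0.2 0.2]
top+scene [ 0.5854 -0.0355  0.0379] res mm [1. 1.]
[ 0.58406537 -0.034619    0.046     ] [ 0.57880823 -0.03988837  0.046     ] [ 0.58740802 -0.03603318  0.046     ] [ 0.58844253 -0.03607977  0.046     ]
[0.44113779 0.02972374 0.17034843] [7.07289457e-01 7.06923725e-01 4.89906212e-04 4.80678712e-04] 0.028090538920401215 17.1167
-0.017 [[405.0, 339.0], [436.0, 339.0], [374.0, 339.0]]
0 [[405.0, 356.0], [439.0, 356.0], [371.0, 356.0]]
0.02 [[406.0, 380.0], [444.0, 380.0], [368.0, 380.0]]
```

View pics/now.png

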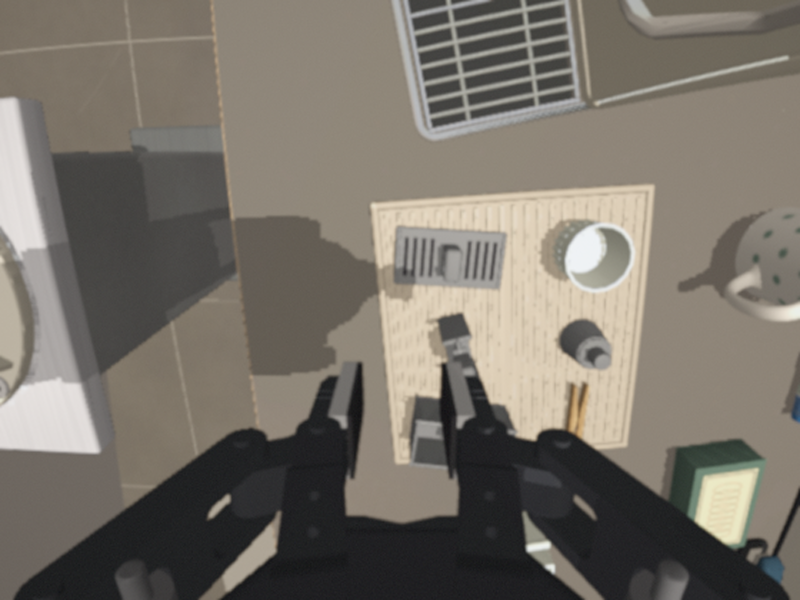

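The cap stands unmoved at (0.588,-0.036), top 0.047. In the wrist picture the tips are around px (360,365)/(443,365), about 30 mm nearer the camera than the stated tip offset predicts, so the fingers likely closed above the knob. I'll check by touching bare table with force feedback.

```bash
python3 - <<'E'
from h import *
hand.move_gripper(.014,30)
xy=(.36,-.08)
bot.reach([*xy,.10],q(np.pi/2)); bot.servo_line([*xy,.032],velocity=.15); bot.dwell(.1)
f0=get_obs()['wrist_force'][2]; z=.032
while z>-.02:
    z-=.002; bot.servo_line([*xy,z],velocity=.05); o=get_obs(); f=o['wrist_force'][2]-f0
    if abs(f)>2.5: break
print(z,o['position'],f,o['gripper_width'])
bot.servo_line([*xy,.1],velocity=.2); print(get_obs()['time_s'])
E
```

```text
-0.020000000000000018 [ 0.35992248 -0.07998257 -0.02010294] 1.1340645271562861 0.013659313097391181
26.0167
```

```bash
python3 - <<'E'
from h import *
xy=(.36,-.08)
bot.servo_line([*xy,-.018],velocity=.25); bot.dwell(.1)
f0=get_obs()['wrist_force'][2]; z=-.018
while z>-.06:
    z-=.003; bot.servo_line([*xy,z],velocity=.06); o=get_obs(); f=o['wrist_force'][2]-f0
    if abs(f)>2.5: break
print(z,o['position'],f,o['gripper_width'])
bot.servo_line([*xy,.05],velocity=.25); o=get_obs();print(o['time_s'])
r=L=pickle.load(open("pics/now.pkl","rb"));V=r["view"];rv=cv2.Rodrigues(V[:3,:3])[0]
T=np.array([.44113779,.02972374,.17034843])
for tip in (.025,.03,.035):
    P=T+np.array([[s*.014,dy,tip] for s in(1,-1) for dy in (.011,-.011)])
    print(tip,(cv2.projectPoints(P,rv,V[:3,3],r["intrinsics"],np.array(r["dist"],float))[0].reshape(-1,2)/S).round(0).tolist())
E
```

```text
-0.020999999999999998 [ 0.35975778 -0.07994404 -0.02106342] 5.474310371852582 0.013880176340689858
27.425
0.025 [[446.0, 359.0], [444.0, 413.0], [366.0, 359.0], [368.0, 413.0]]
0.03 [[447.0, 365.0], [445.0, 420.0], [365.0, 365.0], [367.0, 421.0]]
0.035 [[449.0, 372.0], [447.0, 429.0], [364.0, 372.0], [366.0, 429.0]]
```

The table contact shows the real tips sit 20.5 mm *behind* the reported TCP (14 mm width), not 17 mm ahead; so I correct all heights by that and retry.

```bash
sed -i 's/zh=.20/zh=.14/' h.py; python3 - <<'E'
from h import *
p=np.pi/2+YAW
pick((.588,-.036),.0125,p,.045)
if get_obs()['gripper_width']>.01:
    lower(SO,.0155,p); release(SO,.028)
    bot.reach([.50,0.0,.20],q(np.pi/2)); r=snap("wrist","g3")
    print(get_obs()['time_s'])
    a=cv2.imread("pics/g3.png")
    v=[cv2.resize(a[120:520,240:640],(400,400)),cv2.resize(cv2.imread("pics/g1.png")[300:420,330:430],(400,480))[:400]]
    cv2.imwrite("pics/g3v.png",np.hstack(v))
E
```

```text
grip 0.012431483177521508 30.429300507894368 [ 0.5895 -0.0361  0.0143]
lifted 0.012572111973889554 30.9833
down [ 0.5453 -0.3833  0.0154] dF 5.411718348467234
t 34.75
36.25
```

```bash
python3 - <<'E'
from h import *
bot.reach([.50,-.27,.2],q(np.pi/2)); snap("wrist","d3"); print(get_obs()['time_s'])
def proj(r,X):
    V=r["view"];return cv2.projectPoints(np.array([X],float),cv2.Rodrigues(V[:3,:3])[0],V[:3,3],r["intrinsics"],np.array(r["dist"],float))[0].ravel()/S
out=[]
for n,X,h in (("m1",(.482,-.028,.05),50),("m2",(.482,-.028,.05),50),("g3",(.482,-.028,.05),50),("d3",(.546,-.3835,.04),75)):
    r=pickle.load(open(f"pics/{n}.pkl","rb"));x,y=proj(r,X).astype(int);print(n,x-h,y-h)
    k=380/(2*h); im=cv2.resize(cv2.imread(f"pics/{n}.png")[y-h:y+h,x-h:x+h],(380,380),interpolation=cv2.INTER_CUBIC)
    for t in range(0,2*h,10): cv2.line(im,(int(t*k),0),(int(t*k),6 if t%50 else 14),(0,0,255),1);cv2.line(im,(0,int(t*k)),(6 if t%50 else 14,int(t*k)),(0,0,255),1)
    out.append(im[:298])
cv2.imwrite("pics/q.png",np.vstack([np.hstack(out[:2]),np.hstack(out[2:])]))
E
```

```text
37.35
m1 231 244
m2 366 243
g3 328 251
d3 382 320
```

View pics/q.png

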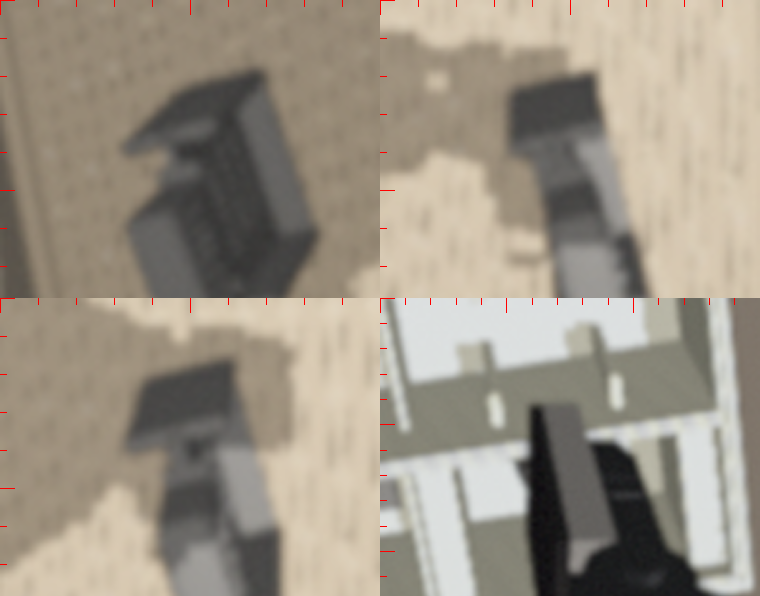

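Cap region is hidden by the finger in d3, but grip and 5 N floor contact at the expected height speak for seating. For the gate, the +y wing's face is clear: top edge m1 (262.6,283.5)-(287.6,276.9), m2 (401.5,282.5)-(424.7,278.5). Compute gate, cover and tub poses.

```bash
python3 - <<'E'
from meas import *
def T(n,*o):
    X,e=tri(o);print(n,X.round(4),"res mm",(np.array(e)*1e3).round(1));return X
l=(m1,(262.6,283.5)),(m2,(401.5,282.5));r=(m1,(287.6,276.9)),(m2,(424.7,278.5))
T("L top",*l);T("R top",*r)
lb=(m1,(281,269)),(m2,(400.2,268));rb=(m1,(300.7,262.4)),(m2,(423.1,262.5))
T("L base",*lb);T("R base",*rb)
for n,s in(("Ltop",l),("Rtop",r)):print(n,[atz(*a,.0535)[:2].round(4) for a in s])
for n,s in(("Lb",lb),("Rb",rb),("SE",[(m1,(314.4,305.8))])):print(n,[atz(*a,.0015)[:2].round(4) for a in s])
def rect(name,pts,z):
    P=np.array([np.mean([atz(*o,z)[:2] for o in c],0) for c in pts]);
    e=(P[1]-P[0]+P[2]-P[3]);print(name,"c",P.mean(0).round(4),"yaw",np.arctan2(e[1],e[0]).round(3),"sides",np.linalg.norm(np.diff(P,axis=0),axis=1).round(4));
rect("cover",[(M1(22,24),M2(427,22)),(M1(191,33),M2(602,32)),(M1(189,124),M2(595,124)),(M1(18,110),M2(423,113))],.0065)
rect("tub",[(M1(62,338),M2(463,338)),(M1(222,355),M2(618,352)),(M1(212,430),M2(605,430)),(M2(455,410),)],.0415)
E
```

```text
L top [ 0.47   -0.0163  0.0577] res mm [0.1 0.1]
R top [ 0.4885 -0.0138  0.0513] res mm [0.9 0.9]
L base [ 4.691e-01 -1.950e-02 -4.000e-04] res mm [0.1 0.1]
R base [ 0.4895 -0.0121  0.0072] res mm [0.4 0.4]
Ltop [array([ 0.4686, -0.0176]), array([ 0.4701, -0.0174])]
Rtop [array([ 0.4892, -0.0122]), array([ 0.4884, -0.0141])]
Lb [array([ 0.4697, -0.0192]), array([ 0.4691, -0.0189])]
Rb [array([ 0.4882, -0.0131]), array([ 0.4898, -0.0138])]
SE [array([ 0.498 , -0.0546])]
cover c [0.4772 0.0335] yaw -0.068 sides [0.0813 0.0436 0.0838]
tub c [ 0.4896 -0.1137] yaw -0.13 sides [0.0769 0.0435 0.0772]
```

```bash
python3 - <<'E'
from h import *
H=np.pi/2
for n,xy,yaw,zp,dst,zd in (("cover",(.4772,.0335),-.068,-.0095,SO,.0415),("gate",(.4834,-.0371),.22,.0365,MA,.039),("tub",(.4893,-.1135),-.13,.0245,PR,.027)):
    print(n); pick(xy,zp,yaw+H,.04)
    if get_obs()['gripper_width']<.009: print("MISS");break
    lower(dst,zd,YAW+H); release(dst,.03)
else:
    bot.reach([.44,-.235,.22],q(H))
snap("wrist","f1");snap("top","f2"); print(get_obs()['time_s'])
cv2.imwrite("pics/f.png",np.hstack([cv2.imread("pics/f1.png")[100:500,220:620],cv2.resize(cv2.imread("pics/f2.png")[260:400,470:610],(400,400),interpolation=cv2.INTER_CUBIC)]))
E
```

```text
cover
grip 0.01147129793219887 31.014525890350342 [ 0.4779  0.0336 -0.0087]
lifted 0.011402427032967219 41.2167
down [ 0.5455 -0.3834  0.0412] dF 2.9415930553469027
t 44.975
gate
grip 0.011348968329957193 36.52980387210846 [ 0.4842 -0.0371  0.0373]
lifted 0.011212457805908531 48.425
down [ 0.5356 -0.324   0.0386] dF 0.6225961469157089
t 51.7917
tub
grip 0.011434872430078208 32.64523208141327 [ 0.4901 -0.1137  0.0254]
lifted 0.011232709148789283 54.9167
down [ 0.5258 -0.2648  0.0266] dF -0.6119889885380753
t 57.9333
58.5833
```

View pics/f.png

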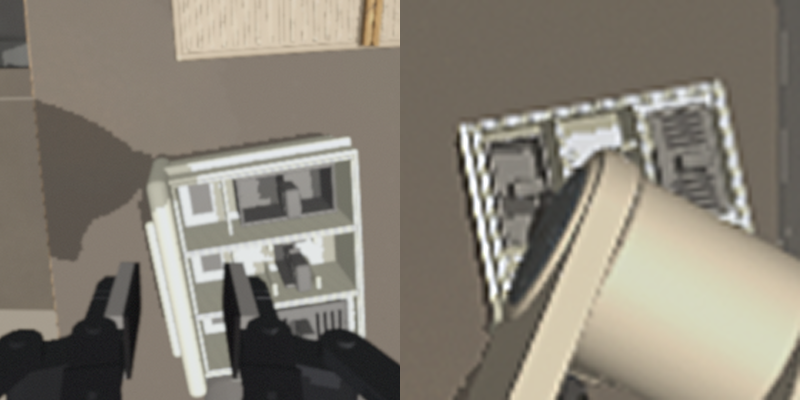

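All three compartments look filled and level: tub tab top at about (514,308), gate tab top (521,381), cover in place at right. Quick numeric check against the expected seated positions.

```bash
python3 - <<'E'
from h import *
r=pickle.load(open("pics/f1.pkl","rb"));V=r["view"]
def pj(P):return (cv2.projectPoints(np.array(P,float),cv2.Rodrigues(V[:3,:3])[0],V[:3,3],r["intrinsics"],np.array(r["dist"],float))[0].reshape(-1,2)/S-[220,100]).round(0).tolist()
c,s=np.cos(YAW),np.sin(YAW)
w=lambda o,x,y,z:[o[0]+c*x-s*y,o[1]+s*x+c*y,z]
print("tub rim",pj([w(PR,a,b,.043) for a,b in((-.04,.021),(.04,.021),(.04,-.021),(-.04,-.021))]),"tab",pj([w(PR,0,0,.065)]))
print("gate tab",pj([w(MA,0,.012,.079),w(MA,0,-.012,.079)]),"cover",pj([w(SO,-.042,.0225,.057),w(SO,.042,.0225,.057)]))
E
```

```text
tub rim [[236.0, 178.0], [335.0, 162.0], [337.0, 210.0], [243.0, 225.0]] tab [[294.0, 203.0]]
gate tab [[304.0, 266.0], [306.0, 293.0]] cover [[253.0, 313.0], [349.0, 298.0]]
```

The predicted seated corners match the picture to within about 3–4 px (tub rim, gate tab, cover edge), so I'm handing in.

```bash
python3 -c "
from workcell import *
print(hand_in())"
```

```text
the job is handed in; nothing more can be done
None
```

I put all four inserts in the drawer and handed the job in at about 59 s; the last picture shows the cover, gate and tub within about 4 px of their seated positions, while the cap, never in view after placing, is judged seated only from its grip and the contact force at floor height.

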